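# Hold the offcuts box open with its lever

### The arm

A 6-joint arm with a two-finger parallel gripper is mounted at the origin on the work surface. World frame = base frame: x ahead of the robot, y to its left, z up, the work surface at z = 0. Lengths are in m, angles in rad, forces in N, time in s.
With the tool pointing down it reaches from about 0.25 to 0.725 m from the base axis. Payload 4 kg.
Tool frame: the origin (TCP) lies at the very end of the fingers, on their centre line; the grasp point (between the pads) lies 19 mm behind it (bot.pinch_z is the distance from the TCP to the grasp point, in m); z points along the fingers, x is the direction in which the jaws open and shut, and the axes are right-handed (so a half turn about z gives the same grasp; the last joint's range is limited). The gripper opens to 85 mm and grips with 20 to 120 N. Pads are 22 mm wide; open, the fingers measure 114 mm over their backs; the gripper's body (76 mm by 85 mm) begins 54 mm behind the grasp point. The pads swing forward as they close: fully open they stand 13 mm farther back than shut.
Start: joints at [1.233, 0.241, 0.005, 1.335, 0, 1.571], TCP at [0.166, 0.472, 0.231] pointing down, gripper open.
Joint ranges: [-2.72, 2.72], [-1.05, 1.87], [-1.09, 1.28], [-1.99, 2.15], [-1.42, 1.44], [-3.14, 3.14]. Speed limits (rad/s): [2.79, 2.79, 3.14, 3.14, 3.14, 3.14].

### API

Orientations are given as a unit quaternion [x, y, z, w].
In Python, from workcell import bot gives the robot as it stands. The module is installed in compiled form; this text tells all that it offers.
- The arm moves only by the shell command python3 -m inch 'ROWS'. ROWS is JSON, a list of rows, each a list of 7 numbers: the shift along the tool's x, y, z scaled (see below), then the turn, a rotation vector about the tool's x, y, z scaled (see below), then the gripper command: -1 is fully open, 1 is shut, values between are in proportion. In form: [[x, y, z, wx, wy, wz, gripper], ...]. A call has exactly 8 rows; each row shifts and turns the commanded pose from where the row before left it, along the tool's axes as they then stand; what a row does not reach is not made up. The controller multiplies each number of a shift by 2.5 cm and each number of a turn by 180 degrees. A row lasts 1/10 s, in which the tool goes at most 50 mm and 8.59 degrees, less where a joint would pass 70% of its speed; a pose out of reach is approached as far as the arm can. A call with a number of a shift or a turn outside -1 to 1 is refused whole. A call with a gripper value outside its range is refused whole. The fingers move at their own pace and stop on an object; the grip force is fixed at half the most. Time passes only in rows, so rows that do not move let the fingers close, or fill a call up. It gives the time, the measured TCP pose, the force and the opening at its end, in the units of the state.
- bot.get_obs(): the state, without advancing time (a new reading comes with each control period).
- bot.camera(name): name is "scene" or "top" or "wrist"; returns (picture, depth): 420x560x3 uint8, blue, green, red; 420x560 float32, m along the optical axis (not along the pixel's ray), 0 where there is no reading.
- bot.get_calibration(name): a dict with "vfov" (degrees; the focal length in pixels is half the picture's height over the tangent of half this angle, whatever the lens; pixels are square), "cx", "cy" (the principal point, pixels), "R" (3x3) and "t" (3): a world point X has camera coordinates R X + t. Camera axes: x right, y down, z forward; pixel columns grow to the right and rows downward; lengths in m; the calibration is good to about 2 mm. A picture is of the moment at which its call begins: read the wrist's pose just before it. get_calibration takes no time and is no camera call; for the wrist camera it gives the pose at the moment of the call.
- bot.job_done(): hands the job in, once; it reports no verdict.
The state is a dict: "clock": time; "joint_pos": joint angles; "joint_vel": joint speeds; "tau": joint torques, N m; "eef_pos": TCP position; "tool_rot": TCP orientation; "ft_force": force on the tool from outside, world axes, zero at the start; "ft_torque": the same for the moment, N m; "grip_width": finger opening in m.
Only numpy, scipy, OpenCV 4.12 (cv2) and the standard library are available. Lean on these libraries where they do the work, as an engineer would, in place of code of your own. Each camera call takes 0.05 s, during which the arm holds its last target.

### The job

I want to drop metal offcuts into the steel box on the jeweller's bench. With the fingertips, push the peg of the swing stop until the stop is swung clear from under the wooden lever, then press the round pad at the lever's long end all the way down onto the rubber foot so that the heavy lid is raised, and finish while still holding it down like that. Move the lid only through the lever, do not lift the lever out of its saddle, and leave the other things on the bench where they are.

Things in the scene. Friction and masses are not known exactly. Their poses are not given: they have to be found in the camera images.
- fixture: Fixed unit on a plywood plate 385 x 170 x 10 mm. Origin: work surface under the lever's pin; z up; +x towards the steel box (x 85 to 168 mm, y +-80, rim 72 high), -x towards the lever's long end. Two steel cheeks (98 mm high, x +-23, y +-30) hold the pin in open-topped slots. A black rubber foot (26 mm across, top 38 mm high, at x -160, y 0) stops the lever. Plate: x -210 to 175, y +-85.
- pad_top (a point): Centre of the upper face of the round wooden press pad (52 mm across) at the lever's long end. At rest it lies 202 mm from the pin along the fixture's -x and about 157 mm above the work surface, tilted 17 degrees; pressed fully down it is about 50 mm above the surface. Pressing takes about 2 to 6 N.
- lever_pin (a point): Centre of the loose lever's steel cross pin (12 mm dia, 74 mm long), which lies in the saddle slots 84 mm above the work surface. The lever is a loose wooden bar 30 mm wide and 12 mm thick resting on this pin; its short steel nose, 70 mm on the +x side, lies under the lid's lip.
- stop (a joint): Swing stop, an aluminium arm on an upright pivot. 0: arm square to the lever, its tall block (18 mm square, top 100 mm high, 55 mm from the pivot) under the lever, blocking it; starts at 0 to 0.3. Grows as the peg is pushed along the fixture's -x (clockwise from above); block clear of the lever from about 1.0; end of travel 1.45. Light friction, stays where left.
- stop_pivot (a point): The stop's pivot axis, at fixture x -100 mm, y -60 mm, 32 mm above the work surface.
- peg_top (a point): Centre of the top of the upright push peg (16 mm dia, standing from 28 to 76 mm above the work surface) on the stop arm's tail, 70 mm from the pivot, on the side away from the lever. The arm is 20 mm wide, its top 28 mm above the surface.
- lid (a joint): Opening angle of the heavy lid (rad), 0 closed; about 0.37 with the lever fully down. It falls shut when the lever is released.
- lid_lip (a point): Middle of the upper edge of the heavy steel lid's free lip, 89 mm high at fixture x 49 mm when closed. The lid is a plate 112 x 160 x 16 mm over the box, hinged 78 mm high at fixture x 161 mm; the lip overhangs the box towards the lever, above the lever's nose.
- lever: The loose lever; origin at its pin, same point as lever_pin, own axes parallel to the fixture's at rest.
- mandrel: Bystander: steel ring mandrel, a cone 160 mm high standing on a round foot 68 mm across. Origin under its centre.
- jar: Bystander: glass jar 60 mm across, 75 mm high. Origin under its centre.
- bowl: Bystander: small white bowl 72 mm across, 32 mm high. Origin under its centre.
- file: Bystander: hand file about 205 mm long lying flat, up to 16 mm high. Origin near its middle on the surface, x along it.

How it is judged:
By the outcome, as a careful person would: the job done as asked, in the order asked, and still so for the second after the job is handed in, while the arm keeps its last pose, push and grip.
It also fails if it takes over 50 s, if anything falls off the work surface, if the arm or the gripper's body presses on something with over 40 N, if the wrist force passes 120 N, or if a joint passes its speed limit or range.

## Working session

There is one attempt and no reset: what is moved stays moved. The work goes in short steps, Python scripts to look and compute and a shell command to move; the robot and the scene stay as the last step left them, time stands still between calls to the robot, and variables do not carry over. Pictures are saved under pics/ and viewed, and the job is handed in when it is done.

```bash
mkdir -p pics
cat > h.py <<'E'
import numpy as np,cv2
from workcell import bot
def cal(n):
    c=bot.get_calibration(n); f=210/np.tan(np.radians(c['vfov'])/2)
    return f,c['cx'],c['cy'],np.array(c['R']),np.array(c['t'])
def cloud(n,d,c=None):
    f,cx,cy,R,t=c or cal(n)
    v,u=np.mgrid[:d.shape[0],:d.shape[1]]
    P=np.stack([(u-cx)/f*d,(v-cy)/f*d,d],-1)
    return (P-t)@R
def proj(n,X,c=None):
    f,cx,cy,R,t=c or cal(n)
    p=R@np.array(X)+t
    return p[0]/p[2]*f+cx,p[1]/p[2]*f+cy
E
python3 - <<'E'
from h import *
o=bot.get_obs();print({k:np.round(v,3).tolist() for k,v in o.items()})
for n in['scene','top']:
    im,d=bot.camera(n);cv2.imwrite(f'pics/{n}0.png',im);np.save(n+'0.npy',d)
    c=cal(n);print(n,c[0],c[1:3],(-c[3].T@c[4]).round(3),c[3].round(3).tolist(),d.min(),d.max())
E
```

```text
{'clock': 0.0, 'joint_pos': [1.233, 0.241, 0.004, 1.335, 0.0, 1.571], 'joint_vel': [-0.0, -0.001, -0.001, -0.0, 0.0, -0.001], 'tau': [0.0, -37.232, 25.241, 0.017, 0.0, -0.0], 'eef_pos': [0.165, 0.471, 0.23], 'tool_rot': [0.816, 0.578, -0.001, 0.001], 'ft_force': [-0.741, -0.432, -0.257], 'ft_torque': [-0.009, 0.006, 0.071], 'grip_width': 0.086}
scene 469.98164668999397 (281.0409646376284, 204.7095116787092) [0.955 0.376 0.941] [[-0.653, 0.758, 0.003], [0.614, 0.532, -0.584], [-0.444, -0.379, -0.812]] 0.0 3.0610888
top 496.7184726071065 (283.34926370651993, 212.59723591110918) [0.314 0.004 1.373] [[0.014, -1.0, 0.025], [-0.984, -0.018, -0.177], [0.177, -0.022, -0.984]] 0.0 2.3321254
```

View pics/scene0.png

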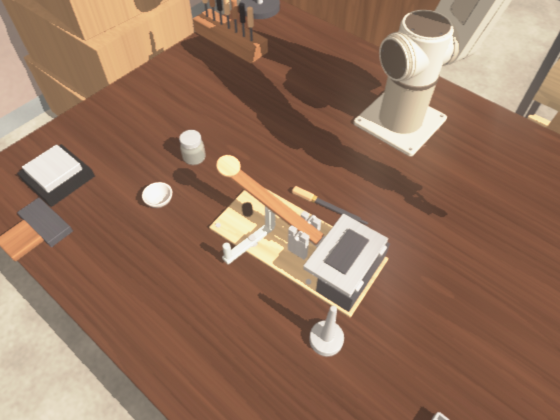

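View pics/top0.png

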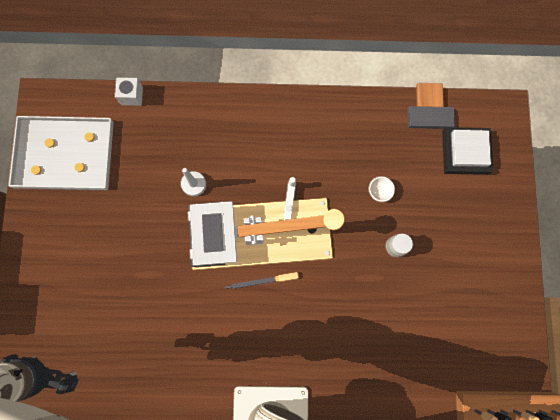

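The top view shows the box at (213,233), the lever running from (240,230) to its pad at (333,219), and the stop peg at (292,182). The file (262,282), jar (399,245), bowl (381,189) and mandrel (193,182) are around it. Next I measure these.

Run:
```python
from h import *
for n in['scene','top']:
    im=cv2.imread(f'pics/{n}0.png');d=np.load(n+'0.npy');P=cloud(n,d);P[d==0]=np.nan
    np.save(n+'P.npy',P)
    r=(slice(130,370),slice(120,420))
    crop=im[150:300,180:420] if n=='top' else im[120:320,130:400]
    cv2.imwrite(f'pics/{n}c.png',cv2.resize(crop,None,fx=3.2 if n=='top' else 2.9,fy=3.2 if n=='top' else 2.9,interpolation=cv2.INTER_CUBIC))
    pts={'top':dict(pad=(333,219),peg=(292,181),jar=(399,240),bowl=(381,189),mand=(185,172),lid=(205,215),table=(300,320),plate=(310,255),plate2=(325,245)),
     'scene':dict(pad=(228,166),peg=(227,248),jar=(190,138),bowl=(157,195),mand=(334,310),lid=(340,235),table=(200,330),foot=(247,209),plate=(232,215))}[n]
    for k,(u,v) in pts.items(): print(n,k,P[v-1:v+2,u-1:u+2].reshape(-1,3).round(3)[4], np.nanmedian(P[v-1:v+2,u-1:u+2].reshape(-1,3),0).round(3))
```

```text
scene pad [ 0.524 -0.145  0.158] [ 0.523 -0.146  0.157]
scene peg [ 0.643 -0.04   0.077] [ 0.643 -0.041  0.076]
scene jar [ 0.475 -0.337  0.075] [ 0.475 -0.337  0.075]
scene bowl [ 0.624 -0.311  0.009] [ 0.624 -0.311  0.009]
scene mand [0.64  0.231 0.161] [0.64  0.231 0.161]
scene lid [0.469 0.126 0.092] [0.467 0.125 0.089]
scene table [0.792 0.019 0.001] [0.792 0.018 0.002]
scene foot [ 0.523 -0.098  0.038] [ 0.524 -0.098  0.038]
scene plate [ 0.547 -0.127  0.011] [ 0.547 -0.127  0.01 ]
top pad [ 0.52  -0.147  0.156] [ 0.52  -0.147  0.156]
top peg [ 0.635 -0.047  0.074] [ 0.635 -0.047  0.076]
top jar [ 0.48  -0.332  0.074] [ 0.48  -0.332  0.074]
top bowl [ 0.634 -0.303  0.005] [ 0.634 -0.302  0.006]
top mand [0.633 0.226 0.156] [0.633 0.226 0.156]
top lid [0.534 0.179 0.095] [0.535 0.179 0.095]
top table [ 0.267 -0.076  0.001] [ 0.267 -0.076 -0.002]
top plate [ 0.443 -0.102  0.007] [ 0.443 -0.101  0.01 ]
top plate2 [ 0.471 -0.143  0.012] [ 0.471 -0.143  0.011]
```

Run:
```python
from h import *
# plate by colour in top: points with z 5..20mm, bright yellowish
for n in['top','scene']:
    im=cv2.imread(f'pics/{n}0.png');P=np.load(n+'P.npy')
    hsv=cv2.cvtColor(im,cv2.COLOR_BGR2HSV)
    z=P[...,2]
    m=(z>.004)&(z<.018)&(P[...,0]>.3)&(P[...,0]<.62)&(abs(P[...,1])<.3)&(hsv[...,2]>150)&(hsv[...,1]>60)
    q=P[m][:,:2].astype(np.float32)
    m2=(z>.11)&(z<.2)&(P[...,0]>.3)&(P[...,0]<.65)&(abs(P[...,1])<.3)
    print(n,m.sum(),cv2.minAreaRect(q),'lever',P[m2].min(0).round(3),P[m2].max(0).round(3))
    # pad: fit
    m3=(z>.135)&(z<.18)&(P[...,0]>.3)&(P[...,0]<.65)&(P[...,1]<0)&(P[...,1]>-.3);q=P[m3];print(len(q),q.mean(0),q.min(0),q.max(0))
```

```text
top 4235 ((0.48031872510910034, 0.034286513924598694), (0.22596284747123718, 0.3871155381202698), 3.73875093460083) lever [ 0.493 -0.174  0.11 ] [0.643 0.233 0.169]
468 [ 0.51834078 -0.13798424  0.15228041] [ 0.49442503 -0.17441267  0.13502292] [ 0.54460392 -0.08637963  0.16890294]
scene 3331 ((0.4820786118507385, -0.035705745220184326), (0.22690510749816895, 0.5289977788925171), 5.559659004211426) lever [ 0.494 -0.171  0.11 ] [0.647 0.237 0.167]
585 [ 0.52082666 -0.13559709  0.15170566] [ 0.49459384 -0.1706532   0.13505029] [ 0.5462161  -0.08767176  0.16684393]
```

View pics/topc.png

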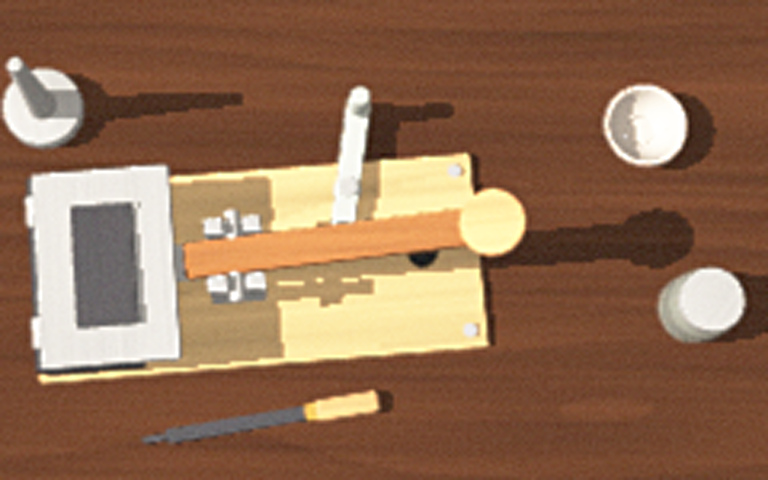

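View pics/scenec.png

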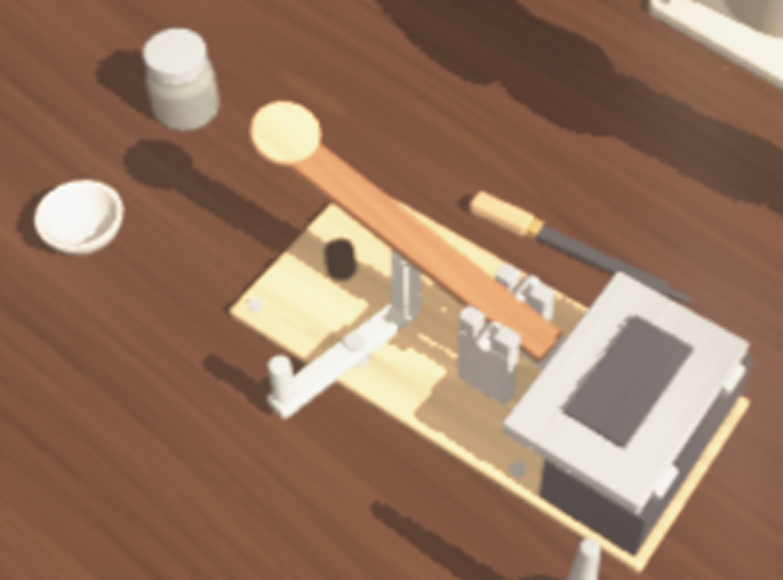

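Run:
```python
from h import *
for n in['top','scene']:
    im=cv2.imread(f'pics/{n}0.png');P=np.load(n+'P.npy')
    z=P[...,2];x=P[...,0];y=P[...,1]
    # pad: top disk: slice
    m=(z>.08)&(z<.18)&(x>.44)&(x<.56)&(y<.085)&(y>-.19)
    m&=cv2.erode(m.astype(np.uint8),np.ones((3,3)))>0
    q=P[m]
    lev=q[(q[:,1]>-.1)&(q[:,1]<.03)&(q[:,2]>.1)]
    c=lev.mean(0);v=np.linalg.svd(lev-c)[2][0]; v*=-np.sign(v[1])
    print(n,len(lev),c.round(4),v.round(3),'yaw off',np.degrees(np.arctan2(v[0],-v[1])),'tilt',np.degrees(np.arcsin(v[2])))
    m=(z>.135)&(z<.18)&(x>.44)&(x<.56)&(y<-.1)&(y>-.19);pq=P[m]
    pq=pq[pq[:,1]<-.12]
    print(' rect',cv2.minEnclosingCircle(P[m&(y<-.118)][:,:2].astype(np.float32)),pq.mean(0))
    # lid
    m=(z>.082)&(z<.105)&(x>.35)&(x<.62)&(y>.05)&(y<.25);print(' lid',cv2.minAreaRect(P[m][:,:2].astype(np.float32)),np.median(z[m]))
    m=(z>.06)&(z<.09)&(x>.6)&(x<.68)&(y>-.1)&(y<.02);print(' peg',m.sum(),np.median(P[m],0),P[m].min(0),P[m].max(0))
    m=(z>.018)&(z<.045)&(x>.55)&(x<.68)&(y>-.1)&(y<.02);print(' arm',m.sum(),cv2.minAreaRect(P[m][:,:2].astype(np.float32)))
    for k,(a,b,e,f,h) in dict(jar=(.43,.53,-.39,-.28,.06),bowl=(.57,.69,-.37,-.25,.02),mand=(.57,.7,.17,.3,.01),file=(.3,.41,-.1,.2,.005)).items():
        m=(z>h)&(z<.2)&(x>a)&(x<b)&(y>e)&(y<f);print(' ',k,m.sum(),P[m].min(0).round(3),P[m].max(0).round(3))
```

```text
top 464 [ 0.5087 -0.0412  0.1181] [ 0.095 -0.958  0.271] yaw off 5.6602784186160005 tilt 15.750863526390015
 rect ((0.517760157585144, -0.14497561752796173), 0.029870955273509026) [ 0.51911691 -0.14646753  0.15614608]
 lid ((0.4924946129322052, 0.13466107845306396), (0.16074182093143463, 0.17235861718654633), 5.605572700500488) 0.08968607595104901
 peg 33 [ 0.63715106 -0.04712238  0.07594063] [ 0.63072057 -0.05515749  0.06240918] [ 0.64608283 -0.04155499  0.08103517]
 arm 236 ((0.6004092693328857, -0.03958837315440178), (0.044760387390851974, 0.10038578510284424), 72.42250061035156)
  jar 328 [ 0.445 -0.367  0.061] [ 0.496 -0.315  0.084]
  bowl 210 [ 0.593 -0.333  0.02 ] [ 0.663 -0.262  0.04 ]
  mand 500 [0.604 0.193 0.01 ] [0.671 0.26  0.164]
  file 655 [ 0.301 -0.099  0.005] [0.41  0.2   0.092]
scene 655 [ 0.5125 -0.0379  0.1176] [ 0.097 -0.956  0.277] yaw off 5.793742212693239 tilt 16.075958891637747
 rect ((0.5195596814155579, -0.14391325414180756), 0.02849092334508896) [ 0.52182245 -0.14376845  0.15557776]
 lid ((0.49298006296157837, 0.13492512702941895), (0.16166536509990692, 0.17493246495723724), 5.69101095199585) 0.08987269515896851
 peg 64 [ 0.64144945 -0.04428055  0.07476327] [ 0.63235075 -0.05407373  0.06001529] [ 0.64769358 -0.03852937  0.08028327]
 arm 397 ((0.5998499393463135, -0.04151449352502823), (0.021707091480493546, 0.10132965445518494), 84.10738372802734)
  jar 331 [ 0.447 -0.366  0.06 ] [ 0.5   -0.312  0.08 ]
  bowl 296 [ 0.594 -0.335  0.02 ] [ 0.664 -0.261  0.037]
  mand 1063 [0.57  0.172 0.01 ] [0.672 0.262 0.164]
  file 488 [ 0.301 -0.092  0.005] [0.41  0.2   0.091]
```

```bash
python3 -m inch '[[0,0,0,0,0,-0.027,1],[0,0,0,0,0,-0.027,1],[0,0,0,0,0,-0.027,1],[0,0,0,0,0,-0.027,1],[-0.4,0.4,0,0,0,0,1],[-0.8,0.8,0,0,0,0,1],[-0.8,0.8,0,0,0,0,1],[-0.8,0.8,0,0,0,0,1]]'
```

```text
clock: 0.9
eef_pos: [0.2367, 0.4002, 0.231]
tool_rot: [0.707, 0.707, -0.0, 0.0]
ft_force: [0.6, 0.4, 0.0]
grip_width: 0.0002
```

```bash
python3 -m inch '[[-0.9,0.9,0,0,0,0,1],[-0.9,0.9,0,0,0,0,1],[-0.9,0.9,0,0,0,0,1],[-0.9,0.9,0,0,0,0,1],[-0.9,0.9,0,0,0,0,1],[-0.9,0.9,0,0,0,0,1],[-0.9,0.9,0,0,0,0,1],[-0.9,0.9,0,0,0,0,1]]'; python3 -m inch '[[-0.9,0.9,0,0,0,0,1],[-0.9,0.9,0,0,0,0,1],[-0.9,0.9,0,0,0,0,1],[-0.9,0.9,0,0,0,0,1],[-0.9,0.9,0,0,0,0,1],[-0.8,0.9,0,0,0,0,1],[-0.4,0.5,0,0,0,0,1],[0,0,0,0,0,0,1]]'
```

```text
clock: 1.7
eef_pos: [0.4167, 0.22, 0.2311]
tool_rot: [0.708, 0.707, -0.0, 0.0]
ft_force: [-0.2, 0.8, -0.2]
grip_width: -0.0001
clock: 2.5
eef_pos: [0.5647, 0.0772, 0.2304]
tool_rot: [0.708, 0.706, -0.001, -0.0]
ft_force: [0.3, -0.5, 0.1]
grip_width: 0.0002
```

```bash
python3 -m inch '[[-0.5,0.5,0,0,0,0,1],[-0.7,0.8,0,0,0,0,1],[-0.7,0.8,0,0,0,0,1],[-0.5,0.6,0,0,0,0,1],[-0.2,0.3,0,0,0,0,1],[0,0,0,0,0,0,1],[0,0,0,0,0,0,1],[0,0,0,0,0,0,1]]'
python3 - <<'E'
from h import *
c=cal('wrist');im,d=bot.camera('wrist');cv2.imwrite('pics/w1.png',im);P=cloud('wrist',d,c);P[d==0]=np.nan;np.save('w1P.npy',P)
z=P[...,2];x=P[...,0];y=P[...,1]
m=(z>.066)&(z<.085)&(x>.61)&(x<.67)&(y>-.08)&(y<-.02);print(m.sum(),np.median(P[m],0),P[m].min(0),P[m].max(0))
print(proj('wrist',[.639,-.0455,.076],c),proj('wrist',[.57,-.0376,.032],c),proj('wrist',[.5205,-.145,.157],c))
im,d=bot.camera('top');cv2.imwrite('pics/t1.png',im)
E
```

```text
clock: 3.3
eef_pos: [0.6381, 0.0158, 0.2315]
tool_rot: [0.706, 0.708, -0.0, -0.0]
ft_force: [0.4, 0.2, -0.6]
grip_width: 0.0002
283 [ 0.63683804 -0.04681481  0.07482243] [ 0.63019517 -0.05538048  0.06618334] [ 0.64560581 -0.03999553  0.07655638]
(np.float64(213.8666092619602), np.float64(188.52721825442555)) (np.float64(226.7906570051651), np.float64(104.20197389313564)) (np.float64(-8.009135581409453), np.float64(20.256315185457936))
```

View pics/w1.png

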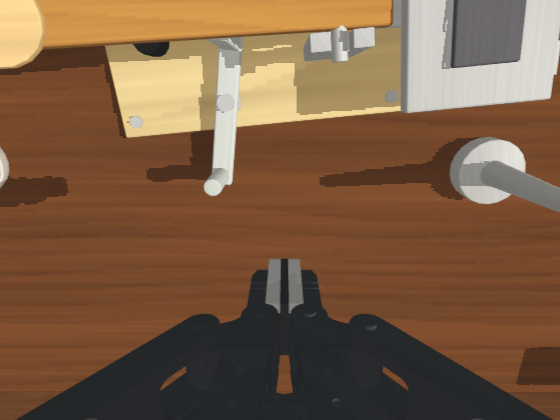

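The wrist view puts the peg at (213,187) and the pivot at (226,103). Both match the projections of the measured points. Now I go down beside the peg.

```bash
python3 -m inch '[[0,0,0.6,0,0,0,1],[0,0,1,0,0,0,1],[0,0,1,0,0,0,1],[0,0,1,0,0,0,1],[0,0,1,0,0,0,1],[0,0,1,0,0,0,1],[0,0,1,0,0,0,1],[0,0,0.6,0,0,0,1]]'
```

```text
clock: 4.2
eef_pos: [0.6373, 0.0155, 0.0493]
tool_rot: [0.706, 0.708, -0.001, -0.001]
ft_force: [-0.1, -0.2, 0.4]
grip_width: -0.0001
```

```bash
python3 -m inch '[[-0.7,0.03,0,0,0,0,1],[-0.7,0.03,0,0,0,0,1],[-0.36,0.04,0,0,0,0,1],[-0.36,0.04,0,0,0,0,1],[-0.36,-0.05,0,0,0,0,1],[-0.36,-0.05,0,0,0,0,1],[-0.34,-0.14,0,0,0,0,1],[-0.34,-0.14,0,0,0,0,1]]'
python3 - <<'E'
from h import *
c=cal('wrist');im,d=bot.camera('wrist');cv2.imwrite('pics/w2.png',im)
im,d=bot.camera('scene');cv2.imwrite('pics/s2.png',im[120:320,130:400].repeat(2,0).repeat(2,1))
E
```

```text
clock: 5.0
eef_pos: [0.6333, -0.0738, 0.0516]
tool_rot: [0.707, 0.708, 0.0, 0.001]
ft_force: [0.5, 1.2, -0.8]
grip_width: 0.0001
```

View pics/s2.png

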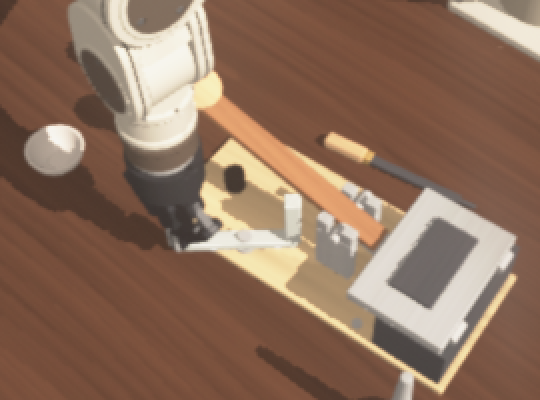

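View pics/w2.png

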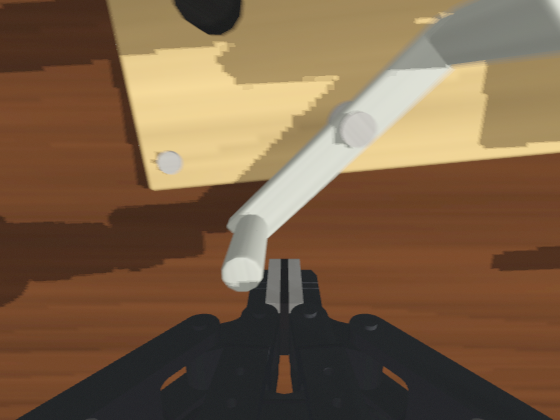

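```bash
python3 -m inch '[[-0.14,-0.14,0,0,0,0,1],[-0.14,-0.14,0,0,0,0,1],[-0.14,-0.14,0,0,0,0,1],[-0.14,-0.14,0,0,0,0,1],[-0.14,-0.14,0,0,0,0,1],[-0.1,-0.14,0,0,0,0,1],[0,0,0,0,0,0,1],[0,0,0,0,0,0,1]]'
python3 - <<'E'
from h import *
c=cal('wrist');im,d=bot.camera('wrist');cv2.imwrite('pics/w3.png',im);P=cloud('wrist',d,c)
z=P[...,2];x=P[...,0];y=P[...,1]
m=(z>.07)&(z<.082)&(x>.57)&(x<.63)&(y>-.13)&(y<-.08)&(d>0);print(m.sum(),np.median(P[m],0))
E
```

```text
clock: 5.9
eef_pos: [0.6118, -0.0935, 0.0513]
tool_rot: [0.707, 0.708, -0.0, 0.0]
ft_force: [-0.2, 0.6, -0.1]
grip_width: -0.0002
2544 [ 0.59756157 -0.10178483  0.07508763]
```

View pics/w3.png

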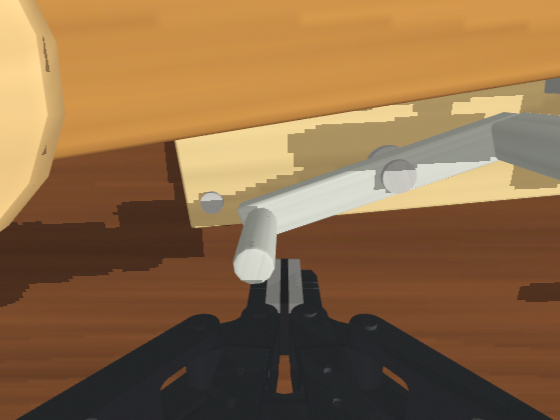

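Peg now at (0.598, -0.102), which makes the stop about 1.26 rad, so the block is clear. I back off, rise, and move over the pad.

```bash
python3 -m inch '[[0.4,0.4,0,0,0,0,1],[0.4,0.4,0,0,0,0,1],[0,0,-0.7,0,0,0,1],[0,0,-1,0,0,0,1],[0,0,-1,0,0,0,1],[0,0,-1,0,0,0,1],[0,0,-1,0,0,0,1],[0,0,-1,0,0,0,1]]'; python3 -m inch '[[0,0,-1,0,0,0,1],[0,0,-1,0,0,0,1],[0,0,-0.8,0,0,0,1],[0,0,0,0,0,0,1],[-0.6,-0.6,0,0,0,0,1],[-0.6,-0.8,0,0,0,0,1],[0,-0.2,0,0,0,0,1],[0,0,0,0,0,0,1]]'
python3 - <<'E'
from h import *
c=cal('wrist');im,d=bot.camera('wrist');cv2.imwrite('pics/w4.png',im);P=cloud('wrist',d,c);P[d==0]=np.nan
print(proj('wrist',[.5205,-.145,.157],c))
im,d=bot.camera('scene');cv2.imwrite('pics/s4.png',im[100:320,130:400].repeat(2,0).repeat(2,1))
np.save('w4P.npy',P)
E
```

```text
clock: 6.75
eef_pos: [0.633, -0.0718, 0.1949]
tool_rot: [0.706, 0.708, 0.0, 0.0]
ft_force: [-0.6, -0.0, -0.4]
grip_width: -0.0
clock: 7.55
eef_pos: [0.5917, -0.1027, 0.263]
tool_rot: [0.707, 0.708, -0.0, -0.001]
ft_force: [-0.3, -0.4, 0.4]
grip_width: -0.0001
(np.float64(221.6074272341838), np.float64(105.85226994873918))
```

View pics/w4.png

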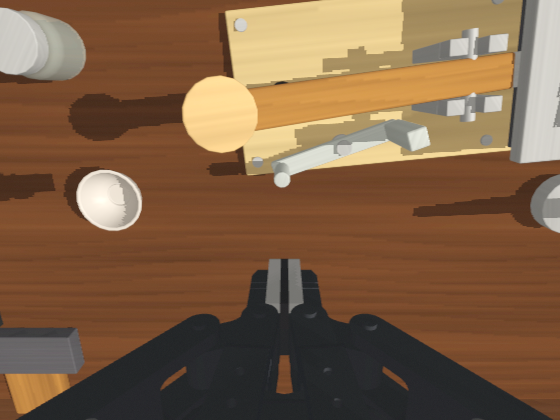

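View pics/s4.png

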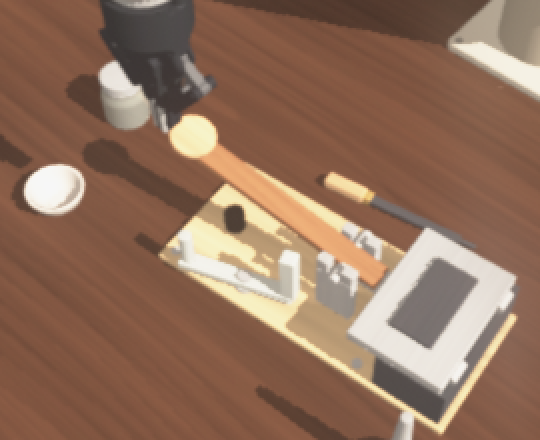

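The block stands clear of the lever. The pad's disc centre is at about (220,114) in the wrist view, so I measure it there.

Run:
```python
from h import *
P=np.load('w4P.npy');print(P[114,220],P[114,190],P[80,220],P[150,220])
z=P[...,2]
m=((z>.13)&(z<.19)).astype(np.uint8)
m[:, 255:]=0; m[:, :175]=0
mm=m>0
print(mm.sum(),P[mm].mean(0),cv2.minEnclosingCircle(P[mm][:,:2].astype(np.float32)))
L=P[(z>.1)&(z<.14)&(P[...,1]>-.1)&(P[...,1]<.03)&(P[...,0]<.55)]
c=L.mean(0);v=np.linalg.svd(L-c,full_matrices=False)[2][0];print(c,v)
```

```text
[ 0.52593789 -0.14662095  0.15566584] [ 0.52555651 -0.16563203  0.16158304] [ 0.50396743 -0.14566822  0.15403721] [ 0.55021449 -0.14756309  0.15810939]
4582 [ 0.52547123 -0.14701567  0.1562828 ] ((0.5254964828491211, -0.1451912373304367), 0.02718193456530571)
[ 0.51239261 -0.04435465  0.11809319] [ 0.12873422 -0.9519287   0.27795549]
```

```bash
python3 -m inch '[[-0.4,-0.6,0,0,0,0,1],[-0.7,-0.9,0,0,0,0,1],[-0.6,-0.9,0,0,0,0,1],[-0.2,-0.4,0,0,0,0,1],[0,0,0.7,0,0,0,1],[0,0,0.9,0,0,0,1],[0,0,0.7,0,0,0,1],[0,0,0.4,0,0,0,1]]'
```

```text
clock: 8.45
eef_pos: [0.5222, -0.1499, 0.1945]
tool_rot: [0.706, 0.708, -0.0, -0.001]
ft_force: [0.2, -0.7, 0.2]
grip_width: 0.0002
```

```bash
python3 -m inch '[[0,0,0.4,0,0,0,1],[0,0,0.4,0,0,0,1],[0,0,0.3,0,0,0,1],[0,0,0.3,0,0,0,1],[0,0,0.3,0,0,0,1],[0,0,0.3,0,0,0,1],[0,0,0.3,0,0,0,1],[0,0,0.3,0,0,0,1]]'
```

```text
clock: 9.25
eef_pos: [0.5236, -0.152, 0.1325]
tool_rot: [0.707, 0.707, 0.0, 0.002]
ft_force: [-0.1, -3.1, 4.0]
grip_width: -0.0
```

Run:
```python
from h import *
im,d=bot.camera('scene');cv2.imwrite('pics/s5.png',im[100:320,130:400].repeat(2,0).repeat(2,1))
im,d=bot.camera('wrist');cv2.imwrite('pics/w5.png',im)
```

```text
(no output)
```

View pics/s5.png

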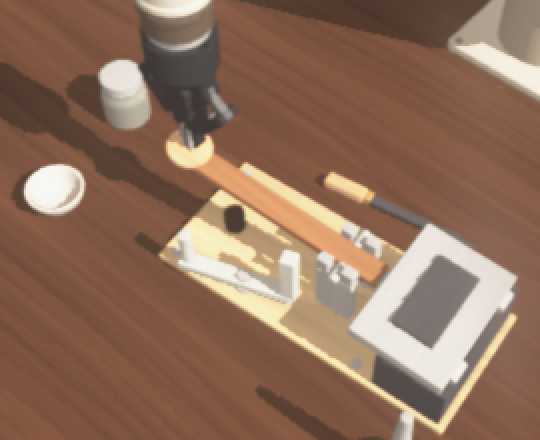

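View pics/w5.png

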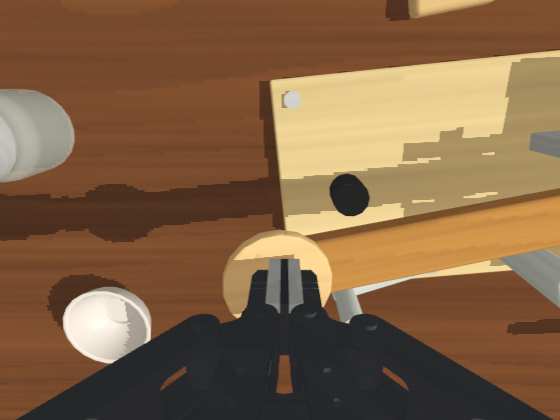

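```bash
python3 -m inch '[[-0.06,0.01,0.3,0,0,0,1],[-0.06,0.01,0.3,0,0,0,1],[-0.05,0.01,0.3,0,0,0,1],[-0.04,0,0.3,0,0,0,1],[-0.02,0,0.3,0,0,0,1],[0,0,0.3,0,0,0,1],[0,0,0.3,0,0,0,1],[0,0,0.2,0,0,0,1]]'
```

```text
clock: 10.15
eef_pos: [0.5234, -0.1577, 0.0746]
tool_rot: [0.707, 0.707, -0.0, 0.001]
ft_force: [-0.2, -2.3, 6.0]
grip_width: -0.0003
```

Run:
```python
from h import *
im,d=bot.camera('scene');cv2.imwrite('pics/s6.png',im[100:320,130:400].repeat(2,0).repeat(2,1))
```

```text
(no output)
```

View pics/s6.png

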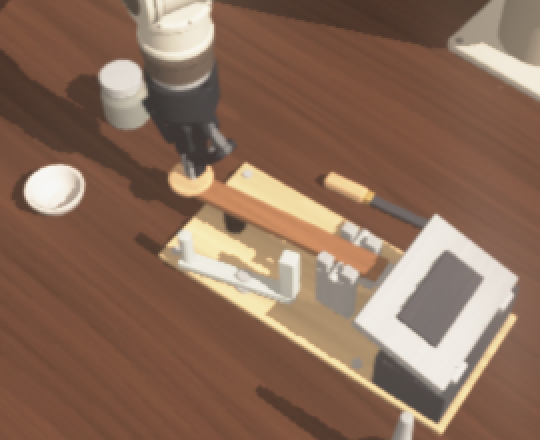

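```bash
python3 -m inch '[[0,0,0.2,0,0,0,1],[0,0,0.2,0,0,0,1],[0,0,0.15,0,0,0,1],[0,0,0.15,0,0,0,1],[0,0,0.1,0,0,0,1],[0,0,0,0,0,0,1],[0,0,0,0,0,0,1],[0,0,0,0,0,0,1]]'
```

```text
clock: 11.0
eef_pos: [0.5228, -0.1562, 0.0541]
tool_rot: [0.707, 0.708, 0.0, -0.0]
ft_force: [-1.1, -0.2, 4.7]
grip_width: 0.0001
```

```bash
python3 -m inch '[[0,0,0.1,0,0,0,1],[0,0,0,0,0,0,1],[0,0,0,0,0,0,1],[0,0,0,0,0,0,1],[0,0,0,0,0,0,1],[0,0,0,0,0,0,1],[0,0,0,0,0,0,1],[0,0,0,0,0,0,1]]'
```

```text
clock: 11.8
eef_pos: [0.523, -0.1564, 0.0513]
tool_rot: [0.707, 0.708, 0.0, 0.0]
ft_force: [-2.0, 1.7, 4.2]
grip_width: 0.0001
```

```bash
python3 -m inch '[[0,0,0.08,0,0,0,1],[0,0,0,0,0,0,1],[0,0,0,0,0,0,1],[0,0,0,0,0,0,1],[0,0,0,0,0,0,1],[0,0,0,0,0,0,1],[0,0,0,0,0,0,1],[0,0,0,0,0,0,1]]'
```

```text
clock: 12.6
eef_pos: [0.5233, -0.1565, 0.0502]
tool_rot: [0.707, 0.708, 0.0, 0.0]
ft_force: [-2.1, 2.3, 9.2]
grip_width: -0.0002
```

```bash
python3 -m inch '[[0,0,0.06,0,0,0,1],[0,0,0,0,0,0,1],[0,0,0,0,0,0,1],[0,0,0,0,0,0,1],[0,0,0,0,0,0,1],[0,0,0,0,0,0,1],[0,0,0,0,0,0,1],[0,0,0,0,0,0,1]]'
python3 - <<'E'
from h import *
im,d=bot.camera('scene');cv2.imwrite('pics/s7.png',im[100:320,130:400].repeat(2,0).repeat(2,1))
P=cloud('scene',d);z=P[...,2];x=P[...,0];y=P[...,1]
# lid plate fit in fixture frame
ex=np.array([-.099,.995]);o=np.array([.5005,.056])
fx=(P[...,:2]-o)@ex
fy=(P[...,:2]-o)@np.array([-.995,-.099])
m=(fx>60)
m=(fx>.05)&(fx<.15)&(abs(fy)<.065)&(z>.08)&(z<.15)&(d>0)
A=np.polyfit(fx[m],z[m],1);print('lid angle',np.arctan(-A[0]),'z range',z[m].max())
# initial peg for stop
m=(z>.068)&(z<.082)&(x>.57)&(x<.65)&(y>-.13)&(y<-.03)&(d>0);q=np.median(P[m],0);print('peg',q,m.sum(),'stop',np.radians(5.7)-np.arctan2(q[1]+.0376,q[0]-.570))
im,d=bot.camera('wrist');cv2.imwrite('pics/w7.png',im)
d0=np.load('topP.npy')
im,d=bot.camera('top');cv2.imwrite('pics/t7.png',im[150:300,180:420].repeat(3,0).repeat(3,1))
P=cloud('top',d);z=P[...,2];x=P[...,0];y=P[...,1]
for k,(a,b,e,f,h) in dict(bowl=(.57,.69,-.37,-.25,.02),mand=(.6,.7,.17,.3,.01)).items():
        m=(z>h)&(z<.2)&(x>a)&(x<b)&(y>e)&(y<f);print(' ',k,m.sum(),P[m].min(0).round(3),P[m].max(0).round(3))
print(bot.get_obs()['ft_force'])
E
```

```text
clock: 13.4
eef_pos: [0.5233, -0.1565, 0.0498]
tool_rot: [0.707, 0.708, 0.001, 0.001]
ft_force: [-5.4, 3.1, 16.1]
grip_width: -0.0005
lid angle 0.32924578995286213 z range 0.13151320835222965
peg [ 0.59575512 -0.1034211   0.07587357] 43 stop 1.297305088065327
  bowl 88 [ 0.595 -0.333  0.02 ] [ 0.657 -0.307  0.038]
  mand 504 [0.6   0.193 0.01 ] [0.672 0.261 0.164]
[-4.51087927  3.21870865 15.41354297]
```

View pics/s7.png

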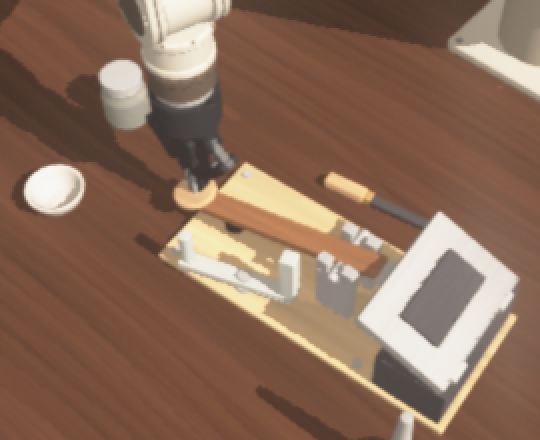

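View pics/w7.png

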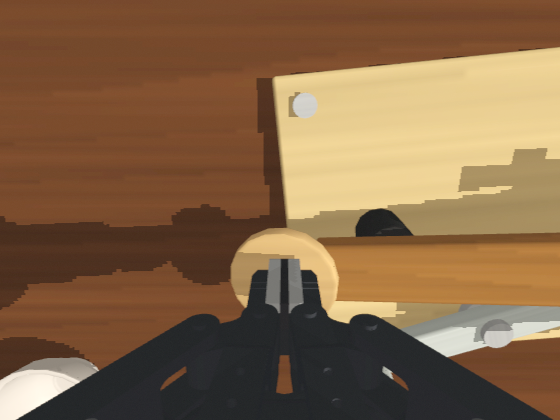

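View pics/t7.png

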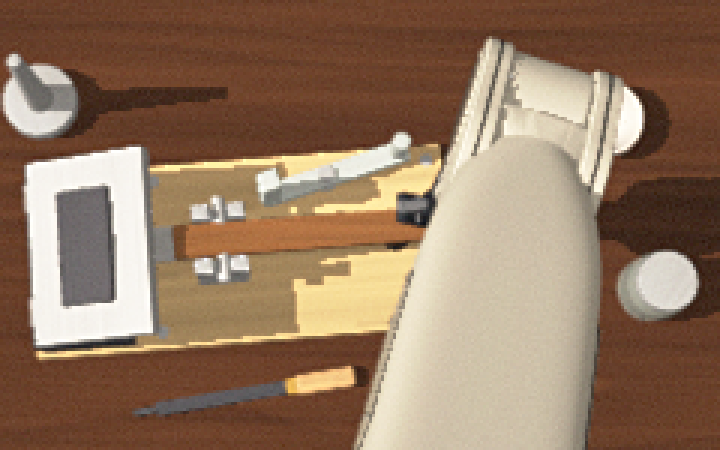

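Run:
```python
from h import *
ex=np.array([-.099,.995]);o=np.array([.5005,.056]);ey=np.array([-.995,-.099])
c=cal('wrist');print('wrist cam',-c[3].T@c[4])
for n in['top','scene']:
    c=cal(n);im,d=bot.camera(n);P=cloud(n,d,c);z=P[...,2];fx=(P[...,:2]-o)@ex;fy=(P[...,:2]-o)@ey
    m=(fx>.07)&(fx<.145)&(abs(fy)<.06)&(z>.085)&(z<.15)&(d>0)
    A=np.polyfit(fx[m],z[m],1);r=z[m]-np.polyval(A,fx[m]);k=abs(r)<.004;A=np.polyfit(fx[m][k],z[m][k],1)
    print(n,'lid',np.arctan(-A[0]),m.sum(),r.std())
    m=(fx>-.165)&(fx<-.03)&(abs(fy)<.012)&(z>.04)&(z<.11)&(d>0)
    A=np.polyfit(fx[m],z[m],1);r=z[m]-np.polyval(A,fx[m]);k=abs(r)<.004;A=np.polyfit(fx[m][k],z[m][k],1)
    print(' lever tilt deg',np.degrees(np.arctan(A[0])),'top at foot',np.polyval(A,-.16),'at pin',np.polyval(A,0),m.sum(),r.std())
    hsv=cv2.cvtColor(im,cv2.COLOR_BGR2HSV)
    for a in(-.14,-.08,-.02):
        k=(abs(fx-a)<.008)&(z>.045)&(z<.11)&(abs(fy)<.022)&(d>0);print('  lateral',a,fy[k].min().round(3),fy[k].max().round(3),k.sum())
```

```text
wrist cam [ 0.44020786 -0.156504    0.19145711]
top lid 0.3081737571480962 1299 0.003759896841689635
 lever tilt deg 12.917339475129063 top at foot 0.0536997298204373 at pin 0.09039558609613059 451 0.0028505579510582153
  lateral -0.14 -0.019 0.012 69
  lateral -0.08 -0.015 0.013 68
  lateral -0.02 -0.021 0.022 98
scene lid 0.30025664685650816 1995 0.003451597239655214
 lever tilt deg 13.345149574329861 top at foot 0.05366473952777094 at pin 0.0916202884910334 455 0.0013914306636774471
  lateral -0.14 -0.02 0.012 74
  lateral -0.08 -0.018 0.012 83
  lateral -0.02 -0.022 0.02 97
```

Run:
```python
from h import *
ex=np.array([-.099,.995]);o=np.array([.5005,.056]);ey=np.array([-.995,-.099])
P0=np.load('sceneP.npy');im,d=bot.camera('scene');P1=cloud('scene',d)
for P in(P0,P1):
    z=P[...,2];fx=(P[...,:2]-o)@ex;fy=(P[...,:2]-o)@ey
    print([(a,np.round(np.nanmedian(z[(abs(fx-a)<.004)&(abs(fy)<.075)&(abs(fy)>.045)&(z>.07)]),4)) for a in(.06,.07,.08,.09,.1,.11,.12,.13,.14,.15)])
o=bot.get_obs();print(o['ft_force'],o['eef_pos'],o['clock'])
```

```text
[(0.06, np.float64(0.0893)), (0.07, np.float64(0.0894)), (0.08, np.float64(0.0896)), (0.09, np.float64(0.0895)), (0.1, np.float64(0.0901)), (0.11, np.float64(0.0897)), (0.12, np.float64(0.0898)), (0.13, np.float64(0.0894)), (0.14, np.float64(0.0895)), (0.15, np.float64(0.0889))]
[(0.06, np.float64(0.1274)), (0.07, np.float64(0.1246)), (0.08, np.float64(0.1206)), (0.09, np.float64(0.1172)), (0.1, np.float64(0.1135)), (0.11, np.float64(0.1094)), (0.12, np.float64(0.1056)), (0.13, np.float64(0.1015)), (0.14, np.float64(0.0976)), (0.15, np.float64(0.0937))]
[-4.69757281  3.22271767 15.60459322] [ 0.52334397 -0.15644936  0.04975792] 13.7
```

Off the dark inlay, the lid slope gives 0.37 rad, the fully-down value. The hold is steady at about 16 N, so I hand in the job.

```bash
python3 -c "
from workcell import bot
print(bot.job_done());print(bot.get_obs()['ft_force'])"
```

```text
the job is handed in; nothing more can be done
None
the job is handed in; nothing more can be done
```

The lid is raised, with the arm still pressing the pad down onto the rubber foot. I pushed the peg with the shut fingertips until the stop was clear of the lever, then pressed the pad down and handed the job in at 13.7 s.

| Last check | Measured | Expected |
|---|---|---|
| Stop angle | about 1.3 rad | clear from 1.0 |
| Lever tilt when down | about 13° | about 12° |
| Lid angle | about 0.37 rad | about 0.37 |
| Upward force on the tool | about 16 N, steady | rose sharply from about 4 N on reaching the foot |

- **Lid angle:** my first fits, taken across the dark inlay, read only 0.30–0.33. A second fit on the bare lid either side of the inlay gave 0.37, which agrees with the lip having risen about 41 mm.
- **Side force:** the hold also carries about 5–6 N sideways.
- **Other things on the bench:** the mandrel measured as before. The arm partly hid the bowl, but the edge still in view matched. The jar and file I checked only by eye in the pictures, and they looked unmoved.

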